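# Shut the lever-arch file on its new sheets

### The arm

A 7-joint arm with a two-finger parallel gripper is mounted at the origin on the work surface. World frame = base frame: x ahead of the robot, y to its left, z up, the work surface at z = 0. Lengths are in mm, angles in rad, forces in N, time in s.
With the tool pointing down it reaches from about 425 to 950 mm from the base axis. Payload 16.7 kg.
Tool frame: the origin (TCP) lies on the mounting face of the last link; the fingertips stand 199 mm ahead of it and the grasp point (between the pads) lies manip.hold_point_z ahead of it (manip.hold_point_z is the distance from the TCP to the grasp point, in mm); z points along the fingers, y is the line along which they close (so a half turn about z gives the same grasp; the last joint's range is limited). The gripper opens to 94 mm and grips with 3 to 60 N. Pads are 16 mm wide; open, the fingers measure 119 mm over their backs; the gripper's body (75 mm by 177 mm) begins 78 mm behind the grasp point.
Start: joints at [1.183, 0.426, 0.074, 1.606, -0.034, 1.111, -0.067], TCP at [158.974, -655.984, 404.667] pointing down, gripper open.
Joint ranges: [-2.85, 2.85], [-0.5, 2.14], [-1.23, 1.37], [0.21, 2.46], [-1.02, 4.16], [0.16, 2.05], [-2.73, 2.73]. Speed limits (rad/s): [1.89, 1.89, 2.39, 2.39, 3.01, 3.01, 3.01].

### API

Orientations are given as a rotation vector (axis times angle).
In Python, from plant import manip gives the robot as it stands.
- The arm moves only by the tool send_rows, never from a script. Its argument "deltas" is a list of rows, each a list of 2 entries, a list of its own where there are three numbers: the shift along the tool's x, y, z normalised to -1 to 1, where 1 is 0.3 m, then the turn, a rotation vector about the tool's x, y, z normalised to -1 to 1, where 1 is 180 degrees. In form: [[[dx, dy, dz], [rx, ry, rz]], ...]. A call has 1 to 20 rows; each row shifts and turns the commanded pose from where the row before left it, along the tool's axes as they then stand; what a row does not reach is not made up. A row lasts 1/8 s, in which the tool goes at most 62.5 mm and 10.7 degrees, less where a joint would pass 70% of its speed; a pose out of reach is approached as far as the arm can. A call with a number of a shift or a turn outside -1 to 1 is refused whole. A call with a gripper value outside its range is refused whole. "claw" is the opening, from -1 (shut) to 1 (fully open), set as the call begins (left out, the last holds). The fingers move at their own pace and stop on an object; the grip force is fixed at half the most. Time passes only in rows, so rows that do not move let the fingers close. It gives the time, the measured TCP pose, the force, the opening and the grip force at its end, in the units of the state.
- manip.read_state(): the state, without advancing time (a new reading comes with each control period).
- manip.read_camera(name): name is "scene" or "side" or "wrist"; returns a dict with "color" (400x640x3 uint8, red, green, blue), "vertical_fov" (degrees; the focal length in pixels is half the picture's height over the tangent of half this angle, whatever the lens; pixels are square), "cx", "cy" (the principal point, pixels), "k1" (the pictures are not rectified: a ray, as slopes to the right and down, at radius r is drawn at 1 + k1 r^2 times it, then the intrinsics apply), "world_from_camera" (4x4, takes a point from camera to world coordinates); the wrist camera has in their place "T_tool_cam" (4x4, takes a point from camera to tool coordinates, whose origin is the TCP and whose axes are the flange's). Camera axes: x right, y down, z forward; pixel columns grow to the right and rows downward; lengths in mm; the calibration is good to about 2 mm. A picture is of the moment at which its call begins: read the wrist's pose just before it. There is no depth.
- manip.sign_off(): hands the job in; it is judged then, once.
The state is a dict: "time_s": time; "joints": joint angles; "qd": joint speeds; "joint_efforts": joint torques, N m; "tcp_pos": TCP position; "tcp_rot": TCP orientation; "wrist_force": force on the tool from outside, world axes, zero at the start; "ft_torque": the same for the moment, N m; "gripper_width": opening from 0.0 (shut) to 1.0 (fully open); "grip_force": force on a finger pad.
Only numpy, scipy, OpenCV 4.12 (cv2) and the standard library are available. Lean on these libraries where they do the work, as an engineer would, in place of code of your own. Each camera call takes 0.05 s, during which the arm holds its last target. There are 200 camera calls.

### The job

New sheets have just been put on the posts of the open lever-arch file. Shut it on them: with a fingertip push the standing lever over and down until it lies flat and the arches meet the posts, and press the clamp bar right down onto the sheets. Work by the lever and the bar and keep off the wire arches, do not force, lift or shift the file, and leave the marker, stapler, stamp, ink pad and glue stick on it where they are.

Things in the scene. Friction and masses are not known exactly. Their poses are not given: they have to be found in the camera images.
- file: blue A4 lever-arch file lying open, loose, about 1.9 kg. Origin on the desk under the mechanism; x along the spine to the head of the pages, y to the front cover, z up. In mm: all x -159 to 159, 3 thick; back cover y -247 to 40, spine to 119, front cover to 405. Sheets x -148 to 148, y -228 to -18, top 23 above the desk. Bearing blocks, 13 high, at x -40 and 40, y 15
- lever (a joint): lever angle, rad: -0.05 to 0.35 at the start (standing, arches open); 1.45, its stop, when it lies flat pointing to the file's -x and the arches are shut. It turns about the file's y axis at lever_pivot; elevation above the desk = 1.45 minus this value. Stiff: about 3 N at the thumb piece moves it, and it stays where it is left
- lever_pivot (a point): pivot of the lever, 75 mm towards -x and 6 mm towards +y from the file's origin, 16 mm above the desk, between two 2.5 mm steel cheeks that reach 21 mm above the desk
- lever_tip (a point): centre of the lever's black thumb piece (a 13 mm thick, 28 mm long roller along the file's y), 73 mm from the pivot; two steel wires 4.4 mm thick and 12 mm apart join it to the pivot. When the lever is flat it lies 16 mm above the desk
- arches: two steel wire arches 80 mm apart (file x -40 and 40 mm), wire 5 mm thick; origin at file y 15 mm, 10 mm above the desk. They turn together there about the file's x axis, driven by the lever (0.75 of its angle). Open, they lean 0.8 to 1.1 rad to +y, ends at y 18 to 36; shut, they bridge from y 15 to the posts at y -30, tops 80 mm above the desk
- arch_tip (a point): end of the nearer arch (file x -40 mm); it meets post_tip when the lever is flat
- post_tip (a point): top of the nearer (file x -40) of two steel posts, 6 mm thick, that stand through the sheets at file x -40 and 40 mm, y -30 mm; tops 55 mm above the desk
- clamp_bar (a joint): how far the clamp bar has been pushed down its posts, m: 0 at the top, 0 to 0.012 at the start, 0.025 when it lies on the sheets. It slides straight down with about 2.5 N of friction and stays where it is left
- bar_mid (a point): middle of the top face of the clamp bar, a dark steel strip 122 mm long (file x), 14 mm wide and 3 mm thick, threaded on both posts at file x 0, y -30; this point is 51 mm above the desk when the joint reads 0 and 26 mm when the bar is down
- marker: black marker pen, 131 mm long and 14 mm thick, lying on the sheets; origin under its middle, x along it towards the cap
- stamp: round rubber stamp with a wooden handle, 45 mm across the foot and 76 mm tall, standing on the front cover; origin at the centre of its foot
- glue_stick: white, yellow and blue glue stick, 27 mm across and 92 mm tall, standing on the front cover; origin at the centre of its foot
- stapler: blue and black desk stapler, 145 mm long, 36 mm wide, about 62 mm tall, lying on the sheets near their far outer corner; origin under its middle, x along it
- ink_pad: black and red ink pad, 78 x 118 x 21 mm, lying on the front cover; origin under its middle

How it is judged:
By the outcome, as a careful person would: the job done as asked, in the order asked, and still so for the second after the job is handed in, with the robot touching nothing.
It also fails if it takes over 42 s, if anything falls off the work surface, if the arm or the gripper's body presses on something with over 40 N, if the wrist force passes 120 N, or if a joint passes its speed limit or range.

## Working session

There is one attempt and no reset: what is moved stays moved. The work goes in short steps, Python scripts to look and compute and a tool call to move; the robot and the scene stay as the last step left them, time stands still between calls to the robot, and variables do not carry over. Pictures are saved under pics/ and viewed, at most 10 in all, crops included, and the job is handed in when it is done.

Besides the shell and the picture viewer there is one more tool, called after "Emit:" as a command line: name --argument value ..., lists and objects as JSON in quotes. send_rows: Moves the arm, as the interface text tells. Its arguments: {"type":"object","properties":{"deltas":{"type":"array"},"claw":{"type":"number"}},"required":["deltas"]}

```bash
mkdir -p pics; ls
cat > h.py <<'E'
import numpy as np, cv2, json
from scipy.spatial.transform import Rotation as R
from plant import manip
def snap(name,fn):
    s=manip.read_state(); c=manip.read_camera(name)
    cv2.imwrite(fn+'.png',c['color'][:,:,::-1])
    if name=='wrist':
        T=np.eye(4);T[:3,:3]=R.from_rotvec(s['tcp_rot']).as_matrix();T[:3,3]=s['tcp_pos'];T=T@np.array(c['T_tool_cam'])
    else: T=np.array(c['world_from_camera'])
    d=dict(T=T.tolist(),f=200/np.tan(np.radians(c['vertical_fov'])/2),cx=c['cx'],cy=c['cy'],k1=c['k1'])
    json.dump(d,open(fn+'.json','w')); return d
def ray(fn,u,v):
    d=json.load(open(fn+'.json'));K=np.array([[d['f'],0,d['cx']],[0,d['f'],d['cy']],[0,0,1]])
    p=cv2.undistortPoints(np.array([[[u,v]]],float),K,np.array([d['k1'],0,0,0.]))[0,0]
    T=np.array(d['T']);r=T[:3,:3]@np.array([p[0],p[1],1]);return T[:3,3],r/np.linalg.norm(r)
def onz(fn,u,v,z):
    o,r=ray(fn,u,v);return o+r*(z-o[2])/r[2]
def tri(obs):
    A=np.zeros((3,3));b=np.zeros(3);L=[]
    for fn,u,v in obs:
        o,r=ray(fn,u,v);P=np.eye(3)-np.outer(r,r);A+=P;b+=P@o;L.append((o,P))
    x=np.linalg.solve(A,b);return x,[round(float(np.linalg.norm(P@(x-o))),1) for o,P in L]
def proj(fn,X):
    d=json.load(open(fn+'.json'));T=np.linalg.inv(np.array(d['T']));K=np.array([[d['f'],0,d['cx']],[0,d['f'],d['cy']],[0,0,1]])
    q=(T[:3,:3]@np.array(X,float).T).T+T[:3,3]
    return cv2.projectPoints(q.reshape(-1,1,3),np.zeros(3),np.zeros(3),K,np.array([d['k1'],0,0,0.]))[0][:,0]
E
python3 - <<'E'
from h import *
for n in('scene','side','wrist'):
    d=snap(n,'pics/'+n);print(n,np.round(d['T'],2).tolist(),d['f'],d['k1'])
print(manip.read_state(),manip.hold_point_z)
E
```

```text
pics
scene [[0.87, 0.33, -0.36, 977.71], [0.49, -0.6, 0.63, -564.96], [-0.01, -0.73, -0.69, 755.65], [0.0, 0.0, 0.0, 1.0]] 438.02371843208596 -0.08961501432721117
side [[-0.72, -0.53, 0.45, 88.69], [-0.7, 0.55, -0.46, 577.26], [-0.0, -0.64, -0.76, 990.93], [0.0, 0.0, 0.0, 1.0]] 488.6078545054987 -0.020788383113535792
wrist [[0.24, -0.94, -0.24, 227.14], [-0.97, -0.23, -0.06, -639.79], [-0.0, 0.24, -0.97, 383.39], [0.0, 0.0, 0.0, 1.0]] 318.53134706531966 -0.02230586138951861
{'time_s': 0.15, 'joints': array([ 1.18346473,  0.42661047,  0.07387233,  1.60642208, -0.03408636,
        1.11080064, -0.06709227]), 'qd': array([ 0.00085953, -0.00120736,  0.00020518, -0.00148817, -0.00173047,
        0.0007017 ,  0.00023484]), 'joint_efforts': array([ 4.68091268e-03, -9.36280417e+01,  3.66972305e+00, -4.54421139e+01,
       -4.85737540e-02,  1.81302207e-02,  5.02977321e-05]), 'tcp_pos': array([ 158.97698093, -655.87937745,  404.1388443 ]), 'tcp_rot': array([-3.11845813e+00, -3.72541667e-01,  3.11362020e-04]), 'wrist_force': array([ 0.11208786, -0.53390374, -1.33734221]), 'ft_torque': array([-0.01448757,  0.0191246 ,  0.07615693]), 'grip_force': 0.0, 'gripper_width': 1.0030272192486809} 180.4
```

View pics/scene.png

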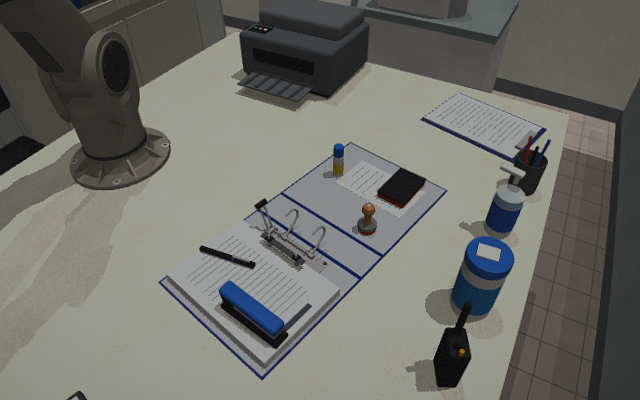

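View pics/side.png

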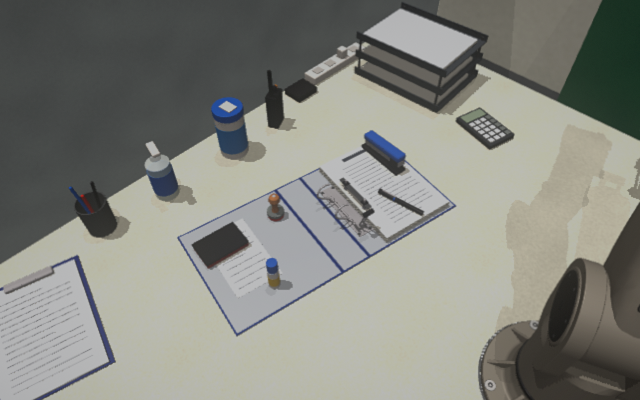

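Scene: the file has corners near (160,283), (262,377), (446,190) and (350,143), with the lever tip at about (261,203). Side: corners near (180,238), (238,333) and (455,205), with the mechanism around (345,205).

Run:
```python
from h import *
for n,(u,v,w,h) in dict(scene=(225,180,120,100),side=(305,165,110,90)).items():
    im=cv2.imread(f'pics/{n}.png')[v:v+h,u:u+w]
    cv2.imwrite(f'pics/{n}_c.png',cv2.resize(im,None,fx=6,fy=6,interpolation=cv2.INTER_CUBIC))
for n,l in dict(scene=[(160,283),(262,377),(446,190),(350,143)],side=[(180,238),(238,333),(455,205)]).items():
    print(n,[onz('pics/'+n,u,v,2).round(0)[:2].tolist() for u,v in l])
```

```text
scene [[415.0, -264.0], [719.0, -325.0], [851.0, 308.0], [546.0, 369.0]]
side [[842.0, 304.0], [541.0, 366.0], [409.0, -266.0]]
```

View pics/scene_c.png

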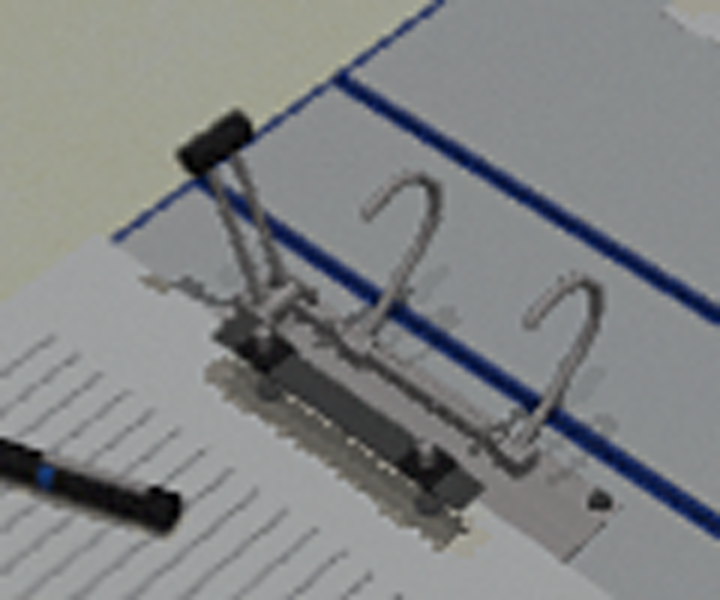

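View pics/side_c.png

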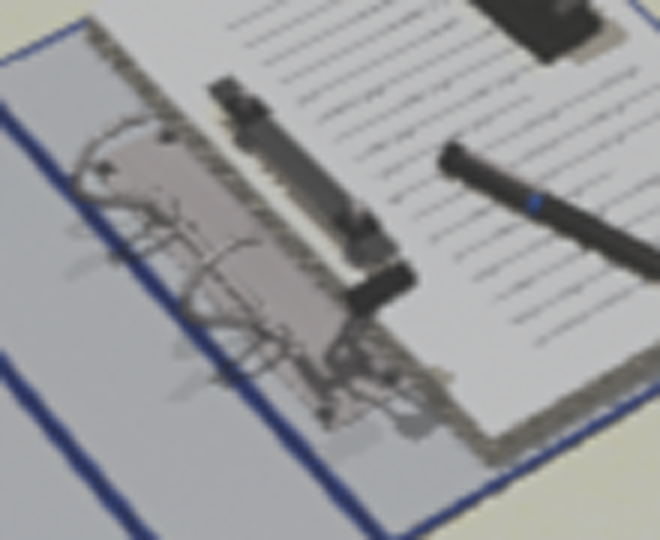

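Crops: the lever roller is centred at scene (260.8,203.8) and side (368.5,213). The bar runs from (264,237) to (302,261) in the scene view and from (342,180) to (368,206) in the side view. Arch tips point towards +y, well clear of the posts.

Run:
```python
from h import *
obs=[]
for n,l in dict(scene=[(160,283,-159,-247),(262,377,159,-247),(446,190,159,405),(350,143,-159,405)],side=[(180,238,159,405),(238,333,-159,405),(455,205,-159,-247)]).items():
    for u,v,a,b in l: obs.append((onz('pics/'+n,u,v,2)[:2],(a,b)))
W=np.array([o[0] for o in obs]);F=np.array([o[1] for o in obs],float)
U,_,Vt=np.linalg.svd((F-F.mean(0)).T@(W-W.mean(0)));Rm=Vt.T@U.T
O=W.mean(0)-Rm@F.mean(0);print('O',O,'ang',np.degrees(np.arctan2(Rm[1,0],Rm[0,0])),'res',(W-F@Rm.T-O).round(1).tolist())
f=lambda p:(Rm.T@(p[:2]-O)).round(1).tolist()+[round(p[2],1)]
for k,a,b in [('tip',(260.8,203.8),(368.5,213)),('barmid',(283,248.8),(355.5,193.3)),('barnear',(263,236),(367,206)),('bargar',(303,261),(342.5,180.5)),('archnear',(286.5,215.5),(347,205)),('post near',(269,236),(365.5,201.5)),('markend',(253,264),(381,191))]:
    p,r=tri([('pics/scene',*a),('pics/side',*b)]);print(k,p.round(1),'file',f(p),r)
np.save('pose.npy',np.r_[O,Rm.ravel()])
```

```text
O [614.69612787 -57.43359549] ang -11.502482522367574 res [[5.3, 3.4], [-2.7, 5.8], [-0.0, 0.2], [5.9, -1.9], [-9.4, -3.8], [1.2, -5.2], [-0.3, 1.5]]
tip [518.8 -29.7  84. ] file [-99.5, 8.0, np.float64(84.0)] [2.2, 2.2]
barmid [607.8 -85.3  39.6] file [-1.2, -28.7, np.float64(39.6)] [3.5, 3.5]
barnear [554.3 -74.8  41.5] file [-55.8, -29.1, np.float64(41.5)] [0.6, 0.6]
bargar [662.1 -94.1  41. ] file [53.8, -26.5, np.float64(41.0)] [4.0, 4.0]
archnear [579.9 -21.7  70. ] file [-41.3, 28.1, np.float64(70.0)] [2.2, 2.2]
post near [566.4 -75.9  48.6] file [-43.6, -27.7, np.float64(48.6)] [3.6, 3.6]
markend [ 570.1 -144.3   30.2] file [-26.3, -94.0, np.float64(30.2)] [3.8, 3.8]
```

Emit:
send_rows --claw -1 --deltas '[[[0, 0, 0], [0, 0, 0.0465]], [[0, 0, 0], [0, 0, 0.0465]], [[0, 0, 0], [0, 0, 0.0465]], [[0.0496, -0.134, 0.0147], [0, 0, 0]], [[0.0496, -0.134, 0.0147], [0, 0, 0]], [[0.0496, -0.134, 0.0147], [0, 0, 0]], [[0.0496, -0.134, 0.0147], [0, 0, 0]], [[0.0496, -0.134, 0.0147], [0, 0, 0]], [[0.0496, -0.134, 0.0147], [0, 0, 0]], [[0.0496, -0.134, 0.0147], [0, 0, 0]], [[0.0496, -0.134, 0.0147], [0, 0, 0]], [[0.0496, -0.134, 0.0147], [0, 0, 0]], [[0.0496, -0.134, 0.0147], [0, 0, 0]], [[0.0496, -0.134, 0.0147], [0, 0, 0]], [[0.0496, -0.134, 0.0147], [0, 0, 0]], [[0.0496, -0.134, 0.0147], [0, 0, 0]], [[0.0496, -0.134, 0.0147], [0, 0, 0]], [[0.0496, -0.134, 0.0147], [0, 0, 0]], [[0.0496, -0.134, 0.0147], [0, 0, 0]], [[0.0496, -0.134, 0.0147], [0, 0, 0]]]'

```text
time_s: 2.65
tcp_pos: [543.5, -35.5, 329.5]
tcp_rot: [-3.126, 0.315, 0.0]
wrist_force: [0.9, -0.7, 0.2]
gripper_width: 0.004
grip_force: 0.0
```

```bash
cat >> h.py <<'E'
_p=np.load('pose.npy');O=_p[:2];Rm=_p[2:].reshape(2,2)
def tofile(p): return np.r_[Rm.T@(np.array(p[:2])-O),p[2]].round(1)
def toworld(q): return np.r_[Rm@np.array(q[:2],float)+O,q[2]]
def tip():
    s=manip.read_state();z=R.from_rotvec(s['tcp_rot']).as_matrix()[:,2]
    return tofile(s['tcp_pos']+199*z), s['wrist_force'].round(1), round(s['time_s'],2)
E
python3 - <<'E'
from h import *
print(tip());snap('wrist','pics/w1');im=cv2.imread('pics/w1.png')
for k,q in dict(tip=(-99.5,6,84),bar=(0,-30,41),pn=(-40,-30,55),pf=(40,-30,55)).items(): print(k,proj('pics/w1',[toworld(q)]).round(1))
E
```

```text
(array([-74.1,   7.3, 130.5]), array([ 0.9, -0.7,  0.2]), 2.65)
tip [[322.7 252.5]]
bar [[366.8 117.7]]
pn [[367.6 169. ]]
pf [[371.2  62. ]]
```

View pics/w1.png

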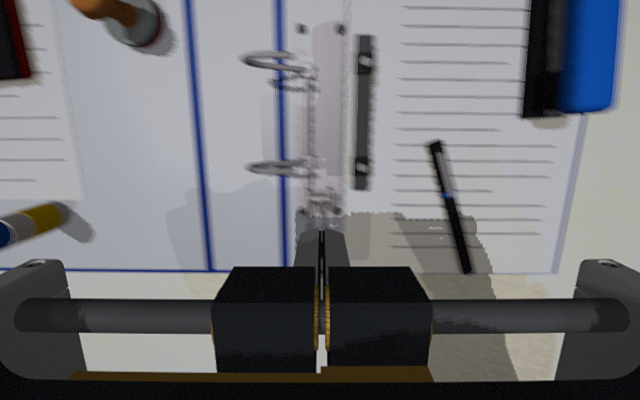

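Wrist view: the bar runs from (365,36) to (362,188), about 5 px to the left of my prediction. The closed fingers at (322,235) hide the lever, as expected, and are lined up with it.

Run:
```python
from h import *
for z in (38,41,44):
    a=tofile(onz('pics/w1',365,36,z));b=tofile(onz('pics/w1',362,188.5,z));print(z,a,b,(a+b)/2,np.linalg.norm(a-b))
for n in (0,40): pass
for u,v in [(188,0),(212,268),(279,20),(287,200)]: print(tofile(onz('pics/w1',u,v,3)))
```

```text
38 [ 62. -27.  38.] [-59.4 -28.2  38. ] [  1.3 -27.6  38. ] 121.40593066238569
41 [ 61.2 -26.6  41. ] [-58.8 -27.9  41. ] [  1.2  -27.25  41.  ] 120.00704146007433
44 [ 60.5 -26.2  44. ] [-58.2 -27.5  44. ] [  1.15 -26.85  44.  ] 118.70711857340318
[ 99.6 122.4   3. ]
[-151.6  121.5    3. ]
[83.3 44.   3. ]
[-78.2  41.    3. ]
```

Emit:
send_rows --deltas '[[[0, -0.001, 0.0437], [0, 0, 0]], [[0, -0.001, 0.0437], [0, 0, 0]], [[0, -0.001, 0.0437], [0, 0, 0]], [[0, -0.001, 0.0437], [0, 0, 0]], [[-0.0145, 0, 0], [0, 0, 0]], [[-0.0145, 0, 0], [0, 0, 0]], [[-0.0145, 0, 0], [0, 0, 0]], [[-0.0145, 0, 0], [0, 0, 0]], [[-0.0145, 0, 0], [0, 0, 0]], [[-0.0145, 0, 0], [0, 0, 0]], [[0, 0, 0], [0, 0, 0]]]'

```text
time_s: 4.08
tcp_pos: [517.4, -30.2, 277.7]
tcp_rot: [-3.126, 0.314, -0.001]
wrist_force: [2.3, -0.7, -0.4]
gripper_width: 0.004
grip_force: 0.8
```

Run:
```python
from h import *
print(tip())
```

```text
(array([-100.7,    7.3,   78.7]), array([ 2.3, -0.7, -0.4]), 4.08)
```

Emit:
send_rows --deltas '[[[-0.0128, -0.001, 0.0064], [0, 0, 0]], [[-0.0128, -0.001, 0.0064], [0, 0, 0]], [[-0.0128, -0.001, 0.0064], [0, 0, 0]], [[-0.0131, -0.001, 0.0107], [0, 0, 0]], [[-0.0131, 0, 0.0107], [0, 0, 0]], [[-0.0131, 0, 0.0107], [0, 0, 0]], [[-0.0111, 0, 0.0138], [0, 0, 0]], [[-0.0111, 0, 0.0138], [0, 0, 0]], [[-0.0111, 0, 0.0138], [0, 0, 0]], [[-0.0078, 0, 0.0156], [0, 0, 0]], [[-0.0078, 0, 0.0156], [0, 0, 0]], [[-0.0078, 0, 0.0156], [0, 0, 0]]]'

```text
time_s: 5.58
tcp_pos: [478.2, -21.0, 235.1]
tcp_rot: [-3.126, 0.314, -0.0]
wrist_force: [2.2, 0.1, 2.3]
gripper_width: 0.004
grip_force: 1.2
```

Run:
```python
from h import *
print(tip())
for n in ('scene','side'): snap(n,'pics/%s2'%n)
a=cv2.imread('pics/scene2.png')[150:280,200:350];b=cv2.imread('pics/side2.png')[140:270,290:440]
cv2.imwrite('pics/c2.png',cv2.resize(np.hstack([a,b]),(780,338),interpolation=cv2.INTER_CUBIC))
```

```text
(array([-141. ,    8.5,   36.1]), array([2.2, 0.1, 2.3]), 5.58)
```

View pics/c2.png

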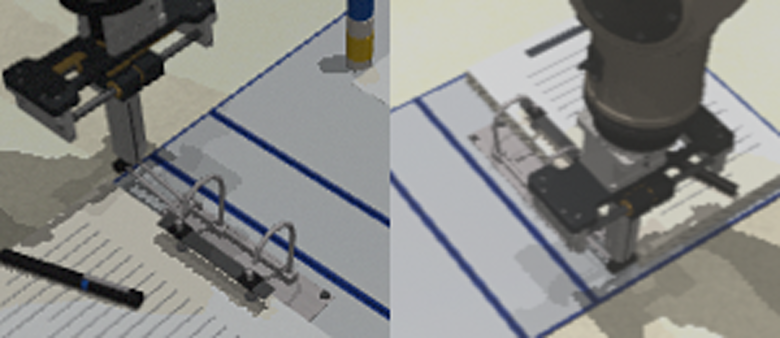

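The finger is on the roller, at about (122,165) in the crop's left half. The lever is nearly flat and the arches are close to the posts. I'll continue down.

Emit:
send_rows --deltas '[[[-0.0055, 0, 0.0134], [0, 0, 0]], [[-0.0055, 0, 0.0134], [0, 0, 0]], [[-0.0055, 0, 0.0134], [0, 0, 0]], [[0, 0, 0.004], [0, 0, 0]], [[0, 0, 0.004], [0, 0, 0]], [[0, 0, 0], [0, 0, 0]]]'

```text
time_s: 6.42
tcp_pos: [473.4, -20.0, 221.2]
tcp_rot: [3.126, -0.314, -0.001]
wrist_force: [-1.8, -0.1, 11.3]
gripper_width: 0.008
grip_force: 5.4
```

Run:
```python
from h import *
print(tip())
```

```text
(array([-146. ,    8.5,   22.2]), array([-1.8, -0.1, 11.3]), 6.42)
```

Emit:
send_rows --deltas '[[[0, 0, -0.02], [0, 0, 0]], [[0, 0, -0.08], [0, 0, 0]], [[0, 0, -0.13], [0, 0, 0]], [[0, 0, -0.13], [0, 0, 0]], [[0.0613, 0.0149, 0], [0, 0, 0]], [[0.0613, 0.0149, 0], [0, 0, 0]], [[0.0613, 0.0149, 0], [0, 0, 0]], [[0.0613, 0.0149, 0], [0, 0, 0]], [[0.0613, 0.0149, 0], [0, 0, 0]], [[0.0613, 0.0149, 0], [0, 0, 0]], [[0.0613, 0.0149, 0], [0, 0, 0]], [[0.0613, 0.0149, 0], [0, 0, 0]], [[0, 0, 0], [0, 0, 0]]]'

```text
time_s: 8.05
tcp_pos: [611.5, -85.3, 327.3]
tcp_rot: [-3.126, 0.316, 0.003]
wrist_force: [0.1, -0.1, 0.2]
gripper_width: 0.003
grip_force: 0.0
```

Run:
```python
from h import *
print(tip())
for n in ('scene','side','wrist'): snap(n,'pics/%s3'%n)
a=cv2.imread('pics/scene3.png')[150:280,200:350];b=cv2.imread('pics/side3.png')[140:270,290:440]
c=np.hstack([cv2.resize(a,(400,347),interpolation=2),cv2.resize(b,(400,347),interpolation=2)])
w=cv2.imread('pics/wrist3.png')[60:310,160:560]
cv2.imwrite('pics/c3.png',np.vstack([c,np.hstack([w,np.zeros_like(w)])]))
print(proj('pics/wrist3',[toworld(q) for q in ((62,-27,38),(-59.4,-28.2,38),tip()[0])]).round(0)-[160,60])
```

```text
(array([  2. , -28. , 128.3]), array([ 0.1, -0.1,  0.2]), 8.05)
[[161.  74.]
 [162. 208.]
 [161. 184.]]
```

View pics/c3.png

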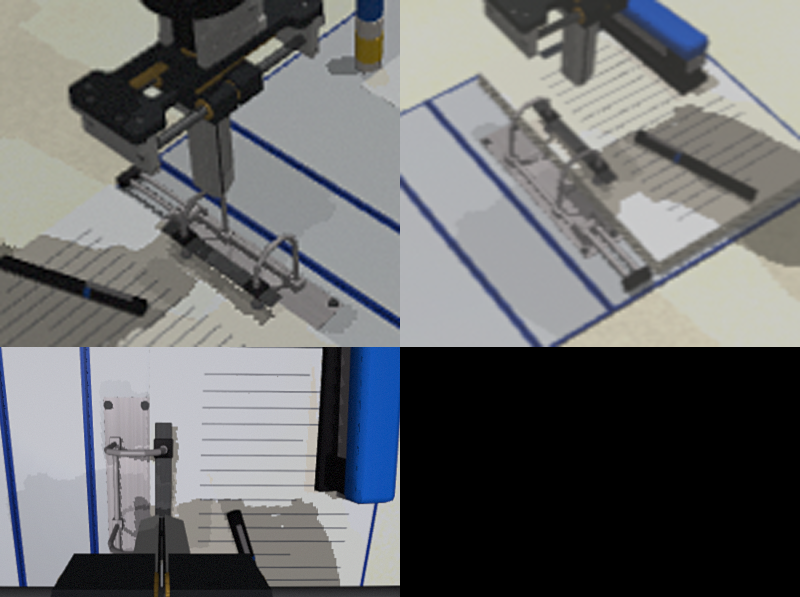

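The lever is flat and both arches have met the posts. The finger is centred over the bar, whose far end shows at (163,76) in the wrist crop against a prediction of (161,74).

Emit:
send_rows --deltas '[[[0, 0, 0.056], [0, 0, 0]], [[0, 0, 0.056], [0, 0, 0]], [[0, 0, 0.056], [0, 0, 0]], [[0, 0, 0.056], [0, 0, 0]], [[0, 0, 0.056], [0, 0, 0]], [[0, 0, 0.01], [0, 0, 0]], [[0, 0, 0.01], [0, 0, 0]], [[0, 0, 0.01], [0, 0, 0]], [[0, 0, 0.01], [0, 0, 0]], [[0, 0, 0.01], [0, 0, 0]], [[0, 0, 0], [0, 0, 0]]]'

```text
time_s: 9.57
tcp_pos: [610.7, -84.4, 229.9]
tcp_rot: [-3.126, 0.314, -0.0]
wrist_force: [-0.2, -0.2, 0.1]
gripper_width: 0.004
grip_force: 0.0
```

Run:
```python
from h import *
print(tip())
```

```text
(array([  1.5, -27.3,  30.9]), array([-0.2, -0.2,  0.1]), 9.57)
```

Emit:
send_rows --deltas '[[[0, 0, 0.005], [0, 0, 0]], [[0, 0, 0.005], [0, 0, 0]], [[0, 0, 0.004], [0, 0, 0]]]'

```text
time_s: 9.95
tcp_pos: [610.7, -84.5, 225.8]
tcp_rot: [-3.126, 0.314, -0.001]
wrist_force: [-0.4, -0.2, 2.5]
gripper_width: 0.003
grip_force: 1.1
```

Run:
```python
from h import *
print(tip())
for n in ('scene','side'): snap(n,'pics/%s4'%n)
a=cv2.imread('pics/scene4.png')[180:280,225:345];b=cv2.imread('pics/side4.png')[150:250,300:420]
cv2.imwrite('pics/c4.png',cv2.resize(np.hstack([a,b]),(792,330),interpolation=2))
```

```text
(array([  1.5, -27.3,  26.8]), array([-0.4, -0.2,  2.5]), 9.95)
```

View pics/c4.png

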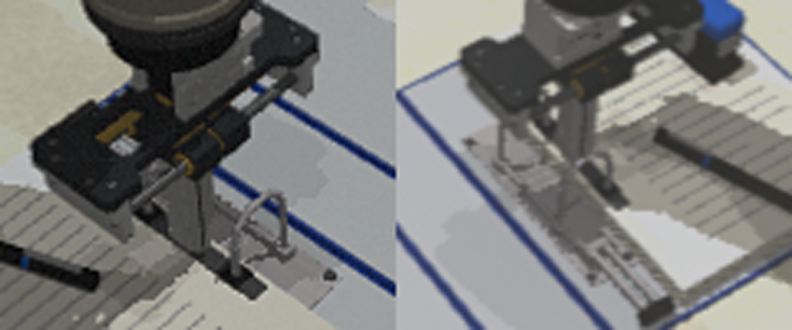

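The bar is going down under the finger and drags with 2.5 N. I'll press until it meets the sheets.

Emit:
send_rows --deltas '[[[0, 0, 0.004], [0, 0, 0]], [[0, 0, 0.004], [0, 0, 0]], [[0, 0, 0], [0, 0, 0]]]'

```text
time_s: 10.42
tcp_pos: [610.7, -84.4, 225.2]
tcp_rot: [3.126, -0.315, 0.001]
wrist_force: [-10.2, 1.8, 31.6]
gripper_width: 0.006
grip_force: 15.6
```

Run:
```python
from h import *
print(tip())
```

```text
(array([  1.6, -27.2,  26.2]), array([-10.2,   1.8,  31.6]), 10.43)
```

Emit:
send_rows --deltas '[[[0, 0, -0.006], [0, 0, 0]], [[0, 0, -0.03], [0, 0, 0]], [[0, 0, -0.08], [0, 0, 0]], [[0, 0, -0.13], [0, 0, 0]], [[0, 0, -0.15], [0, 0, 0]], [[-0.05, 0.15, -0.08], [0, 0, 0]], [[-0.05, 0.16, 0], [0, 0, 0]], [[-0.05, 0.16, 0], [0, 0, 0]], [[-0.05, 0.16, 0], [0, 0, 0]], [[-0.05, 0.16, 0], [0, 0, 0]], [[-0.05, 0.16, 0], [0, 0, 0]], [[-0.04, 0.1, 0], [0, 0, 0]], [[0, 0, 0], [0, 0, 0]]]'

```text
time_s: 12.05
tcp_pos: [446.1, -375.0, 366.4]
tcp_rot: [3.125, -0.321, -0.001]
wrist_force: [0.6, 0.2, -0.5]
gripper_width: 0.006
grip_force: 0.0
```

Run:
```python
from h import *
print(tip())
for n in ('scene','side'): snap(n,'pics/%s5'%n)
a=cv2.imread('pics/scene5.png')[130:280,180:360];b=cv2.imread('pics/side5.png')[130:280,270:450]
cv2.imwrite('pics/c5.png',cv2.resize(np.hstack([a,b]),(792,330),interpolation=2))
```

```text
(array([-101.9, -344.9,  167.4]), array([ 0.6,  0.2, -0.5]), 12.05)
```

View pics/c5.png

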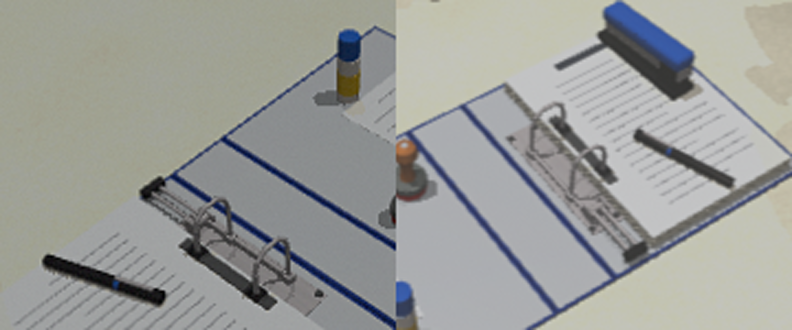

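The lever is flat, the arches are shut on the posts, the bar is down on the sheets, and the loose items have not moved.

```bash
python3 -c "
from plant import manip
print(manip.sign_off())"
```

```text
the job is handed in; nothing more can be done
None
```

The file is shut and handed in at about 12 s: the lever lies flat, the arches meet the posts, the clamp bar is down on the sheets, and the marker, stapler, stamp and glue stick look unmoved in the last pictures (the ink pad was outside those crops, but the arm never went near it).

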